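# Chock the probing stage and load the sample pucks

## Robot

A 6-joint arm with a two-finger parallel gripper is mounted at the origin on the work surface. World frame = base frame: x ahead of the robot, y to its left, z up, the work surface at z = 0. Lengths are in m, angles in degrees, forces in N, time in s.
With the tool pointing down it reaches from about 0.3 to 0.75 m from the base axis. Payload 8.5 kg.
Tool frame: the origin (TCP) lies midway between the tips of the shut fingers; the grasp point (between the pads) lies 19 mm behind it; z points along the fingers, y is the line along which they close (so a half turn about z gives the same grasp; the last joint's range is limited). The gripper opens to 88 mm and grips with 3 to 60 N. Pads are 18 mm wide; open, the fingers measure 123 mm over their backs; the gripper's body (75 mm by 187 mm) begins 45 mm behind the grasp point.
Start: joints at [62.378, 21.807, 74.336, -0, 83.858, -12.336], TCP at [0.145, 0.531, 0.239] pointing down, gripper open.
Joint ranges: [-178.18, 178.18], [-50.72, 133.34], [12.68, 142.11], [-81.47, 261.47], [9.98, 163.14], [-165.26, 165.26]. Speed limits (degrees/s): [136.94, 136.94, 180, 180, 180, 180].

## Interface

Orientations are given as a 3x3 rotation matrix whose columns are the frame's x, y, z axes.
In Python, from workcell import bot gives the robot as it stands.
- The arm moves only by the shell command python3 -m handwheel 'ROWS' [OPENING] [FORCE]. ROWS is JSON, a list of rows, each a list of 6 numbers: the shift along the world's x, y, z in m, then the turn, a rotation vector about the world's x, y, z in rad. In form: [[x, y, z, wx, wy, wz], ...]. A call has 1 to 12 rows; each row is the pose to reach, as a shift and turn from the pose commanded when the call began; what a row does not reach only later rows make up. A row lasts 1/10 s, in which the tool goes at most 50 mm and 8.59 degrees, less where a joint would pass 70% of its speed; a pose out of reach is approached as far as the arm can. A call with a gripper value outside its range is refused whole. OPENING is the closure, from -1 (fully open) to 1 (shut), set as the call begins (- or left out, the last holds). The fingers move at their own pace and stop on an object; FORCE is the grip in N (left out, the last holds). Time passes only in rows, so rows that repeat a pose let the fingers close. It gives the time, the measured TCP pose, the force, the opening and the grip force at its end, in the units of the state.
- bot.get_obs(): the state, without advancing time (a new reading comes with each control period).
- bot.grab_frame(name): name is "scene" or "top" or "wrist"; returns a dict with "color" (400x640x3 uint8, blue, green, red), "range_z" (400x640 float32, m along the optical axis (not along the pixel's ray), 0 where there is no reading), "camera_matrix" (3x3 intrinsics, pixels), "R" (3x3) and "t" (3): a world point X has camera coordinates R X + t. Camera axes: x right, y down, z forward; pixel columns grow to the right and rows downward; lengths in m; the calibration is good to about 2 mm. A picture is of the moment at which its call begins.
- bot.finish_job(): hands the job in; it is judged then, once.
The state is a dict: "time": time; "joint_positions": joint angles; "qd": joint speeds; "tau": joint torques, N m; "ee_pos": TCP position; "tcp_rot": TCP orientation; "force": force on the tool from outside, world axes, zero at the start; "ft_torque": the same for the moment, N m; "width": opening from 0.0 (shut) to 1.0 (fully open); "finger_force": force on a finger pad.
Only numpy, scipy, OpenCV 4.12 (cv2) and the standard library are available. Lean on these libraries where they do the work, as an engineer would, in place of code of your own. Each camera call takes 0.05 s, during which the arm holds its last target. There are 200 camera calls.

## Task

Find, by trying them in the gap between the stage's jaw and its end stop, the spacer block that fits snugly (the thickest that slides in without forcing), and leave it upright and fully down in the gap, wholly between the two faces; spacers that do not fit go back upright into their own pockets of the rack. Only when the gap is chocked, set every sample puck from the table, one per pocket, fully down into the round pockets of the stage's carrier block. Leave the jar, the positioner and the screwdriver where they are.

Things in the scene. Friction and masses are not known exactly. Their poses are not given: they have to be found in the camera images.
- stage: Fixed stage: base plate 15 mm thick; on it a steel carrier block 150 (x) x 212 (y) mm, top 60 mm above the table, with six round pockets, 59 mm wide and 13 mm deep (floors 47 mm above the table), at x = -36, 36 mm and y = -72, 0, 72 mm. A dark jaw covers its -y side, face at y = -118 mm. Origin: on the table under the block's middle; z up.
- stop_a: Heavy dark steel end stop (1.4 kg, keyed into the base plate, stays there), 80 mm wide (x), top 60 mm above the table, facing the stage's jaw across an upright gap 45 mm deep with 3 mm bevels at its mouth. One of stop_a to stop_c is mounted, the others absent; each leaves a different gap that suits one spacer with 1 to 2 mm to spare: find out by trying. Origin: middle of the gap's floor, 15 mm above the table; y across the gap, z up.
- stop_b: Heavy dark steel end stop (1.4 kg, keyed into the base plate, stays there), 80 mm wide (x), top 60 mm above the table, facing the stage's jaw across an upright gap 45 mm deep with 3 mm bevels at its mouth. One of stop_a to stop_c is mounted, the others absent; each leaves a different gap that suits one spacer with 1 to 2 mm to spare: find out by trying. Origin: middle of the gap's floor, 15 mm above the table; y across the gap, z up.
- stop_c: Heavy dark steel end stop (1.4 kg, keyed into the base plate, stays there), 80 mm wide (x), top 60 mm above the table, facing the stage's jaw across an upright gap 45 mm deep with 3 mm bevels at its mouth. One of stop_a to stop_c is mounted, the others absent; each leaves a different gap that suits one spacer with 1 to 2 mm to spare: find out by trying. Origin: middle of the gap's floor, 15 mm above the table; y across the gap, z up.
- rack: Fixed black spacer rack, 180 (x) x 66 (y) x 40 mm tall, with four pockets, each 3 mm wider and longer than its own spacer, floor 5 mm above the table, centred on y = 0 at x = -63 mm (12 mm spacer), -21 mm (16 mm), 21 mm (20 mm), 63 mm (24 mm): thinnest at the end nearest the robot. Origin: on the table under its middle, z up.
- spacer12: Plain aluminium spacer block 12 mm thick (x), 40 mm wide (y) and 95 mm tall (z), 123 g, standing in its pocket of the rack at the start. Origin: middle of its underside.
- spacer16: Plain aluminium spacer block 16 mm thick (x), 40 mm wide (y) and 95 mm tall (z), 164 g, standing in its pocket of the rack at the start. Origin: middle of its underside.
- spacer20: Plain aluminium spacer block 20 mm thick (x), 40 mm wide (y) and 95 mm tall (z), 205 g, standing in its pocket of the rack at the start. Origin: middle of its underside.
- spacer24: Plain aluminium spacer block 24 mm thick (x), 40 mm wide (y) and 95 mm tall (z), 246 g, standing in its pocket of the rack at the start. Origin: middle of its underside.
- puck1: Sample puck standing on the table at the start: round brass foot 56 mm in diameter and 14 mm thick, 3 mm chamfer below, with an upright steel stem 22 mm in diameter to lift it by; 62 mm tall in all, 210 to 420 g. Four to six pucks are present, the rest absent. Origin: middle of its underside, z along its axis.
- puck2: Sample puck standing on the table at the start: round brass foot 56 mm in diameter and 14 mm thick, 3 mm chamfer below, with an upright steel stem 22 mm in diameter to lift it by; 62 mm tall in all, 210 to 420 g. Four to six pucks are present, the rest absent. Origin: middle of its underside, z along its axis.
- puck3: Sample puck standing on the table at the start: round brass foot 56 mm in diameter and 14 mm thick, 3 mm chamfer below, with an upright steel stem 22 mm in diameter to lift it by; 62 mm tall in all, 210 to 420 g. Four to six pucks are present, the rest absent. Origin: middle of its underside, z along its axis.
- puck4: Sample puck standing on the table at the start: round brass foot 56 mm in diameter and 14 mm thick, 3 mm chamfer below, with an upright steel stem 22 mm in diameter to lift it by; 62 mm tall in all, 210 to 420 g. Four to six pucks are present, the rest absent. Origin: middle of its underside, z along its axis.
- puck5: Sample puck standing on the table at the start: round brass foot 56 mm in diameter and 14 mm thick, 3 mm chamfer below, with an upright steel stem 22 mm in diameter to lift it by; 62 mm tall in all, 210 to 420 g. Four to six pucks are present, the rest absent. Origin: middle of its underside, z along its axis.
- puck6: Sample puck standing on the table at the start: round brass foot 56 mm in diameter and 14 mm thick, 3 mm chamfer below, with an upright steel stem 22 mm in diameter to lift it by; 62 mm tall in all, 210 to 420 g. Four to six pucks are present, the rest absent. Origin: middle of its underside, z along its axis.
- jar: Bystander: small amber jar, 52 mm in diameter, 70 mm tall. Origin: middle of its underside.
- positioner: Bystander: small black probe positioner, 60 x 50 mm, 75 mm tall with its knob. Origin: middle of its underside.
- driver: Bystander: screwdriver 170 mm long lying on the table along its x. Origin: under its middle.
Not all that is in view belongs to the job. Leave any red look-alike of the spacer12 alone.

How it is judged (in metres and radians):
On the way, in this order (a step that is already met when the one before it is completed fails the run):
1. the fitting spacer stands fully down in the gap (((x of spacer12 in the frame of stage between -0.02 and 0.02 m and y of spacer12 in the frame of stage between -0.138 and -0.114 m and z of spacer12 in the frame of stage below 0.019 m and angle between the z axis of spacer12 and the z axis of stage, either way round below 0.09 rad and y of stop_a in the frame of stage between -0.1256 and -0.1238 m and y of stop_b in the frame of stage between -0.1256 and -0.1238 m and y of stop_c in the frame of stage between -0.1256 and -0.1238 m) or (x of spacer16 in the frame of stage between -0.02 and 0.02 m and y of spacer16 in the frame of stage between -0.138 and -0.114 m and z of spacer16 in the frame of stage below 0.019 m and angle between the z axis of spacer16 and the z axis of stage, either way round below 0.09 rad and y of stop_a in the frame of stage between -0.1276 and -0.1258 m and y of stop_b in the frame of stage between -0.1276 and -0.1258 m and y of stop_c in the frame of stage between -0.1276 and -0.1258 m) or (x of spacer20 in the frame of stage between -0.02 and 0.02 m and y of spacer20 in the frame of stage between -0.138 and -0.114 m and z of spacer20 in the frame of stage below 0.019 m and angle between the z axis of spacer20 and the z axis of stage, either way round below 0.09 rad and y of stop_a in the frame of stage between -0.1296 and -0.1278 m and y of stop_b in the frame of stage between -0.1296 and -0.1278 m and y of stop_c in the frame of stage between -0.1296 and -0.1278 m))), for 0.3 s.
2. every puck present is fully down in a pocket, the spacer still in the gap (((x of spacer12 in the frame of stage between -0.02 and 0.02 m and y of spacer12 in the frame of stage between -0.138 and -0.114 m and z of spacer12 in the frame of stage below 0.019 m and angle between the z axis of spacer12 and the z axis of stage, either way round below 0.09 rad and y of stop_a in the frame of stage between -0.1256 and -0.1238 m and y of stop_b in the frame of stage between -0.1256 and -0.1238 m and y of stop_c in the frame of stage between -0.1256 and -0.1238 m) or (x of spacer16 in the frame of stage between -0.02 and 0.02 m and y of spacer16 in the frame of stage between -0.138 and -0.114 m and z of spacer16 in the frame of stage below 0.019 m and angle between the z axis of spacer16 and the z axis of stage, either way round below 0.09 rad and y of stop_a in the frame of stage between -0.1276 and -0.1258 m and y of stop_b in the frame of stage between -0.1276 and -0.1258 m and y of stop_c in the frame of stage between -0.1276 and -0.1258 m) or (x of spacer20 in the frame of stage between -0.02 and 0.02 m and y of spacer20 in the frame of stage between -0.138 and -0.114 m and z of spacer20 in the frame of stage below 0.019 m and angle between the z axis of spacer20 and the z axis of stage, either way round below 0.09 rad and y of stop_a in the frame of stage between -0.1296 and -0.1278 m and y of stop_b in the frame of stage between -0.1296 and -0.1278 m and y of stop_c in the frame of stage between -0.1296 and -0.1278 m)) and x of puck1 in the frame of stage between -0.07 and 0.07 m and y of puck1 in the frame of stage between -0.1 and 0.1 m and z of each of puck1, puck2, puck3, puck4, puck5, puck6 in the frame of stage below 0.051 m and angle between each of puck1, puck2, puck3, puck4, puck5, puck6's own z axis and vertical below 0.12 rad and x of puck2 in the frame of stage between -0.07 and 0.07 m and y of puck2 in the frame of stage between -0.1 and 0.1 m and x of puck3 in the frame of stage between -0.07 and 0.07 m and y of puck3 in the frame of stage between -0.1 and 0.1 m and x of puck4 in the frame of stage between -0.07 and 0.07 m and y of puck4 in the frame of stage between -0.1 and 0.1 m and x of puck5 in the frame of stage between -0.07 and 0.07 m and y of puck5 in the frame of stage between -0.1 and 0.1 m and x of puck6 in the frame of stage between -0.07 and 0.07 m and y of puck6 in the frame of stage between -0.1 and 0.1 m), for 0.2 s.
At the end, for the whole second after the job is handed in: Fitting spacer in the gap (foot within 4 mm of its floor, 20 mm of its middle along it, upright within 5 deg); every puck in a pocket, foot within 4 mm of its floor, upright within 7 deg; other spacers down in their own pockets (within 5 mm in height, 6 mm sideways); all at rest (all of step 2 and ((x of spacer12 in the frame of rack between -0.069 and -0.057 m and y of spacer12 in the frame of rack between -0.006 and 0.006 m and z of spacer12 in the frame of rack below 0.01 m and angle between spacer12's own z axis and vertical below 0.15 rad) or (x of spacer12 in the frame of stage between -0.02 and 0.02 m and y of spacer12 in the frame of stage between -0.138 and -0.114 m and z of spacer12 in the frame of stage below 0.019 m)) and ((x of spacer16 in the frame of rack between -0.027 and -0.015 m and y of spacer16 in the frame of rack between -0.006 and 0.006 m and z of spacer16 in the frame of rack below 0.01 m and angle between spacer16's own z axis and vertical below 0.15 rad) or (x of spacer16 in the frame of stage between -0.02 and 0.02 m and y of spacer16 in the frame of stage between -0.138 and -0.114 m and z of spacer16 in the frame of stage below 0.019 m)) and ((x of spacer20 in the frame of rack between 0.015 and 0.027 m and y of spacer20 in the frame of rack between -0.006 and 0.006 m and z of spacer20 in the frame of rack below 0.01 m and angle between spacer20's own z axis and vertical below 0.15 rad) or (x of spacer20 in the frame of stage between -0.02 and 0.02 m and y of spacer20 in the frame of stage between -0.138 and -0.114 m and z of spacer20 in the frame of stage below 0.019 m)) and ((x of spacer24 in the frame of rack between 0.057 and 0.069 m and y of spacer24 in the frame of rack between -0.006 and 0.006 m and z of spacer24 in the frame of rack below 0.01 m and angle between spacer24's own z axis and vertical below 0.15 rad) or (x of spacer24 in the frame of stage between -0.02 and 0.02 m and y of spacer24 in the frame of stage between -0.138 and -0.114 m and z of spacer24 in the frame of stage below 0.019 m)) and linear speed of each of puck1, puck2, puck3, puck4, puck5, puck6, spacer12, spacer16, spacer20, spacer24 below 0.02 m/s); the robot touches nothing.
It fails at once if the jar, positioner or screwdriver is pushed more than 30 mm (distance of any of jar, positioner, driver from where it was at the start of the episode above 0.03 m).
It fails at once if a puck is put in a pocket while no spacer is down in the gap ((not (y of spacer12 in the frame of stage between -0.141 and -0.111 m and z of spacer12 in the frame of stage below 0.03 m) and not (y of spacer16 in the frame of stage between -0.141 and -0.111 m and z of spacer16 in the frame of stage below 0.03 m) and not (y of spacer20 in the frame of stage between -0.141 and -0.111 m and z of spacer20 in the frame of stage below 0.03 m) and not (y of spacer24 in the frame of stage between -0.141 and -0.111 m and z of spacer24 in the frame of stage below 0.03 m)) and ((x of puck1 in the frame of stage between -0.07 and 0.07 m and y of puck1 in the frame of stage between -0.1 and 0.1 m and z of puck1 in the frame of stage below 0.055 m) or (x of puck2 in the frame of stage between -0.07 and 0.07 m and y of puck2 in the frame of stage between -0.1 and 0.1 m and z of puck2 in the frame of stage below 0.055 m) or (x of puck3 in the frame of stage between -0.07 and 0.07 m and y of puck3 in the frame of stage between -0.1 and 0.1 m and z of puck3 in the frame of stage below 0.055 m) or (x of puck4 in the frame of stage between -0.07 and 0.07 m and y of puck4 in the frame of stage between -0.1 and 0.1 m and z of puck4 in the frame of stage below 0.055 m) or (x of puck5 in the frame of stage between -0.07 and 0.07 m and y of puck5 in the frame of stage between -0.1 and 0.1 m and z of puck5 in the frame of stage below 0.055 m) or (x of puck6 in the frame of stage between -0.07 and 0.07 m and y of puck6 in the frame of stage between -0.1 and 0.1 m and z of puck6 in the frame of stage below 0.055 m))).
Of stop_a, stop_b, stop_c only 1 to 1 are there at a start; the rules pass over those that are not, and their reading is None.
Of puck1, puck2, puck3, puck4, puck5, puck6 only 4 to 6 are there at a start; the rules pass over those that are not, and their reading is None.
At some moment in a run one of puck1, puck2, puck3, puck4, puck5, puck6 may be knocked a few centimetres aside while the robot is not near it.
It also fails if it takes over 210 s, if anything falls off the work surface, if the arm or the gripper's body presses on something with over 40 N, if the wrist force passes 120 N, or if a joint passes its speed limit or range.

## Working session

There is one attempt and no reset: what is moved stays moved. The work goes in short steps, Python scripts to look and compute and a shell command to move; the robot and the scene stay as the last step left them, time stands still between calls to the robot, and variables do not carry over. Pictures are saved under pics/ and viewed, at most 14 in all, crops included, and the job is handed in when it is done.

```bash
mkdir -p pics; ls; cat > h.py <<'E'
import numpy as np, cv2
from workcell import bot
def grab(n,save=None):
    f=bot.grab_frame(n)
    if save: cv2.imwrite('pics/'+save+'.png',f['color'])
    return f
def cloud(f):
    K=f['camera_matrix'];z=f['range_z'];v,u=np.mgrid[:z.shape[0],:z.shape[1]]
    P=np.stack([(u-K[0,2])/K[0,0]*z,(v-K[1,2])/K[1,1]*z,z],-1)
    W=(P-f['t'])@f['R']; W[z==0]=np.nan
    return W
def ray(f,u,v,h):
    K=f['camera_matrix'];R=np.array(f['R']);c=-R.T@f['t']
    d=R.T@np.linalg.solve(K,[u,v,1.]);return c+d*(h-c[2])/d[2]
E
python3 - <<'E'
from h import *
for n in ('top','scene'):
    f=grab(n,n+'0');np.savez('/tmp/'+n+'0',**f);print(n,-f['R'].T@f['t'],f['R'].tolist(),f['camera_matrix'].tolist())
o=bot.get_obs();print(o)
E
```

```text
pics
top [ 0.28219096 -0.04967613  1.03551379] [[-0.12715792075083684, -0.991859467545238, -0.0067572058723142986], [-0.965411827916941, 0.12532490158955298, -0.22863436215853428], [0.2276200028740771, -0.022549183631470997, -0.9734889155040027]] [[446.79594315644044, 0.0, 316.8713242525079], [0.0, 446.79594315644044, 201.94740606384912], [0.0, 0.0, 1.0]]
scene [1.18764389 0.37789747 0.67208785] [[-0.5329549377139301, 0.8459254788351004, -0.01921246012219858], [0.5296398795452373, 0.3158072092980515, -0.7872403727900922], [-0.6598792558958398, -0.4297393289111236, -0.6163468802755229]] [[480.9891784824389, 0.0, 322.63844504944706], [0.0, 480.9891784824389, 199.92270148230608], [0.0, 0.0, 1.0]]
{'time': 0.1, 'joint_positions': array([ 6.23785206e+01,  2.18386227e+01,  7.43779452e+01, -7.21624384e-04,
        8.38569796e+01, -1.23372651e+01]), 'qd': array([-0.02321053,  0.01442039, -0.18498939,  0.07292214,  0.03687637,
        0.04990401]), 'tau': array([ 3.75949661e-03, -4.38653147e+01, -2.24916941e+01,  7.15629710e-02,
        3.42303410e-02, -6.68105963e-05]), 'ee_pos': array([0.14489064, 0.53032642, 0.23820003]), 'tcp_rot': array([[-9.64630363e-01,  2.63605619e-01, -5.84039077e-04],
       [ 2.63606135e-01,  9.64629721e-01, -1.14315396e-03],
       [ 2.62039644e-04, -1.25667731e-03, -9.99999176e-01]]), 'force': array([0.11117277, 0.04632304, 0.15491175]), 'ft_torque': array([-0.02064534, -0.00795334, -0.01513108]), 'finger_force': 0.0, 'width': 0.9973741593516539}
```

View pics/top0.png

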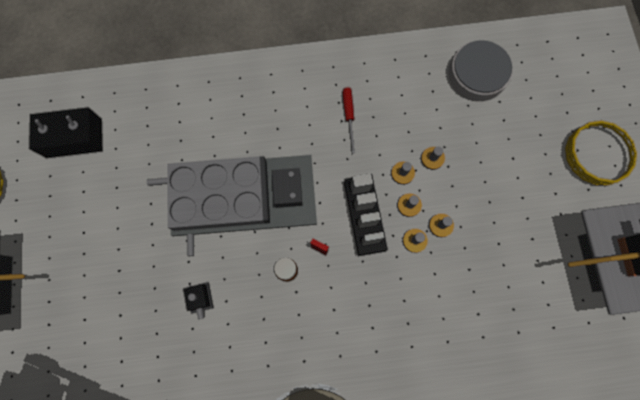

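View pics/scene0.png

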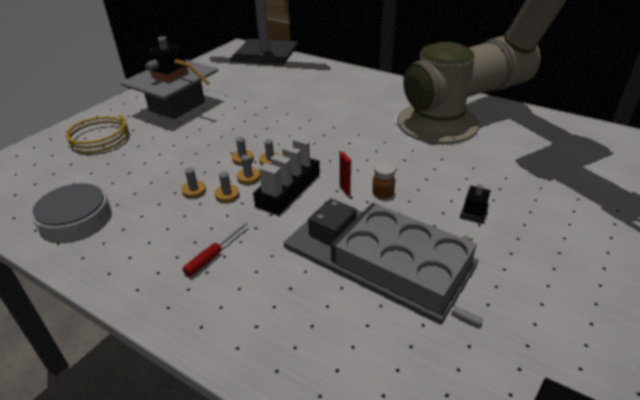

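The top view shows the stage with its block centred near (217,195), the stop at (288,187) and the gap near (267,190). The rack is at (365,215) with spacer tops at (362,184), (367,200), (371,219) and (374,238). There are five pucks: (403,171), (433,157), (409,204), (441,223) and (415,239). The red decoy is at (319,246) and the jar at (286,269). The scene view at the start agrees.

```bash
cat > m.py <<'E'
from h import *
for n in ('top','scene'):
    f=dict(np.load(f'/tmp/{n}0.npz'));W=cloud(f);Z=W[...,2];print('==',n)
    roi=(W[...,0]>.2)&(W[...,0]<.85)&(W[...,1]>-.45)&(W[...,1]<.45)
    for nm,lo,hi,a in(('block/stop .06',.054,.066,60),('tops .10',.085,.115,15),('rack .04',.033,.045,60),('stem .062',.05,.072,8)):
        m=(roi&(Z>lo)&(Z<hi)).astype(np.uint8)
        k,l,s,c=cv2.connectedComponentsWithStats(m)
        for i in range(1,k):
            if s[i,4]<a: continue
            P=W[l==i][:,:2].astype(np.float32);r=cv2.minAreaRect(P*1000)
            print(nm,'px',c[i].round(),s[i,4],'mean',P.mean(0).round(4),'rect c',np.round(r[0],1),'sz',np.round(r[1],1),'ang',round(r[2],1),'z',np.median(Z[l==i]).round(4))
    hsv=cv2.cvtColor(f['color'],cv2.COLOR_BGR2HSV)
    m=cv2.inRange(hsv,(8,110,90),(30,255,255))
    k,l,s,c=cv2.connectedComponentsWithStats(m)
    for i in range(1,k):
        if s[i,4]<60: continue
        ys,xs=np.where(l==i)
        p=np.array([ray(f,u,v,.014)[:2] for u,v in zip(xs,ys)],np.float32)
        cc,rad=cv2.minEnclosingCircle(p*1000);print('orange',c[i].round(),s[i,4],np.round(cc,1),round(rad,1))
E
python3 m.py
```

```text
== top
block/stop .06 px [ 90. 128.] 105 mean [0.7562 0.4328] rect c [760.1 432.5] sz [17.5 91.6] ang 79.9 z 0.0597
block/stop .06 px [438. 150.] 77 mean [ 0.595  -0.3627] rect c [ 595.7 -362.6] sz [20.7 21. ] ang 88.0 z 0.0613
block/stop .06 px [218. 191.] 3472 mean [0.5646 0.146 ] rect c [566.4 149.9] sz [224.8 151.4] ang 87.4 z 0.0596
block/stop .06 px [406. 166.] 78 mean [ 0.5673 -0.285 ] rect c [ 568.1 -285.5] sz [19.2 20.3] ang 36.8 z 0.0616
block/stop .06 px [286. 185.] 983 mean [ 0.558  -0.0075] rect c [558.9  -7.4] sz [64.7 81. ] ang 87.4 z 0.06
block/stop .06 px [413. 199.] 80 mean [ 0.4879 -0.287 ] rect c [ 487.8 -287.5] sz [20.6 21. ] ang 78.5 z 0.0616
block/stop .06 px [447. 221.] 82 mean [ 0.4309 -0.3516] rect c [ 431.4 -352.1] sz [19.8 21.5] ang 61.7 z 0.0611
block/stop .06 px [419. 237.] 80 mean [ 0.4036 -0.2852] rect c [ 403.8 -285.7] sz [20.3 20.2] ang 77.7 z 0.0614
block/stop .06 px [198. 295.] 82 mean [0.3408 0.2069] rect c [340.3 206.4] sz [48.2 19.5] ang 7.6 z 0.0552
tops .10 px [362. 180.] 226 mean [ 0.5374 -0.1748] rect c [ 538.8 -175.2] sz [24.5 40.1] ang 2.9
[... 5088 characters left out ...]
21 mean [0.3426 0.2154] rect c [340.1 214.7] sz [54.  43.8] ang 6.4 z 0.0535
stem .062 px [332. 215.] 1012 mean [ 0.5625 -0.0081] rect c [557.9 -10.6] sz [67.3 83.4] ang 87.9 z 0.0597
stem .062 px [404. 247.] 4655 mean [0.572  0.1509] rect c [564.6 146.9] sz [224.9 154.7] ang 87.3 z 0.0593
stem .062 px [549. 390.] 417 mean [0.7351 0.4375] rect c [736.8 438.7] sz [22.3 40.5] ang 89.6 z 0.0693
orange [193.  70.] 76 [ 104.9 -851.2] 120.3
orange [ 97. 129.] 245 [ 531.  -799.3] 82.6
orange [236. 157.] 62 [ 442.6 -360.7] 23.1
orange [264. 159.] 65 [ 410.9 -293.2] 21.4
orange [248. 175.] 160 [ 490.1 -288.2] 27.1
orange [193. 188.] 172 [ 596.7 -364. ] 27.0
orange [226. 193.] 175 [ 569.6 -286.5] 26.9
```

```bash
python3 -m handwheel '[[0.05,-0.04,0,0,0,0.05],[0.09,-0.07,0,0,0,0.1],[0.13,-0.11,0,0,0,0.15],[0.17,-0.15,0,0,0,0.2],[0.2,-0.19,0,0,0,0.25],[0.22,-0.23,0,0,0,0.311],[0.24,-0.27,0,0,0,0.311],[0.25,-0.31,0,0,0,0.311],[0.26,-0.35,0,0,0,0.311],[0.27,-0.39,0,0,0,0.311],[0.28,-0.43,0,0,0,0.311],[0.285,-0.47,0,0,0,0.311]]' -1 && python3 -m handwheel '[[0,-0.05,0,0,0,0],[0,-0.09,0,0,0,0],[0.01,-0.13,0,0,0,0],[0.02,-0.17,0,0,0,0],[0.025,-0.21,0,0,0,0],[0.025,-0.239,0,0,0,0],[0.025,-0.239,0,0,0,0],[0.025,-0.239,0,0,0,0],[0.025,-0.239,0,0,0,0]]'
python3 - <<'E'
from h import *
o=bot.get_obs();print(o['joint_positions'].round(1))
f=grab('wrist','w1');W=cloud(f);np.savez('/tmp/w1',**f)
print(-f['R'].T@f['t'],o['ee_pos'],o['tcp_rot'].round(4).tolist())
m=((W[...,2]>.088)&(W[...,2]<.112)).astype(np.uint8)
k,l,s,c=cv2.connectedComponentsWithStats(m)
for i in range(1,k):
    if s[i,4]>60:
        P=W[l==i][:,:2].astype(np.float32);r=cv2.minAreaRect(P*1000);print(c[i].round(),s[i,4],np.round(r[0],1),np.round(r[1],1),round(r[2],1),np.median(W[l==i][:,2]))
E
```

```text
time: 1.3
ee_pos: [0.4302, 0.0587, 0.2386]
tcp_rot: [[-0.999, -0.044, -0.0], [-0.044, 0.999, 0.0], [0.0, 0.0, -1.0]]
force: [0.3, 0.1, -0.0]
width: 0.998
finger_force: 0.0
time: 2.2
ee_pos: [0.4549, -0.1775, 0.2387]
tcp_rot: [[-0.999, -0.045, -0.0], [-0.045, 0.999, 0.0], [0.0, 0.0, -1.0]]
force: [-0.7, 0.3, -0.0]
width: 1.001
finger_force: 0.0
[ -35.2   15.6   83.7    0.    80.7 -127.8]
[ 0.37802459 -0.18076037  0.38456754] [ 0.45485562 -0.17751467  0.23868858] [[-0.999, -0.045, -0.0003], [-0.045, 0.999, 0.0005], [0.0003, 0.0005, -1.0]]
[443. 146.] 586 [408.4 -65. ] [40.3 12.2] 55.4 0.09446995727156014
[321. 143.] 597 [ 409.5 -181.6] [11.4 39.3] 2.4 0.09967728327508217
[321. 186.] 772 [ 451.7 -180. ] [16.4 39.1] 2.6 0.09959174235411426
[321. 225.] 861 [ 493.3 -178.4] [20.6 39.7] 2.0 0.09964081038939195
[321. 262.] 943 [ 535.1 -176.4] [24.3 40. ] 2.3 0.09959465479655161
```

```bash
python3 -m handwheel '[[-0.0015,-0.001,-0.04,0,0,0],[-0.0015,-0.001,-0.08,0,0,0],[-0.0015,-0.001,-0.12,0,0,0],[-0.0015,-0.001,-0.15,0,0,0],[-0.0015,-0.001,-0.17,0,0,0],[-0.0015,-0.001,-0.175,0,0,0],[-0.0015,-0.001,-0.175,0,0,0],[-0.0015,-0.001,-0.175,0,0,0]]' && python3 -m handwheel '[[0,0,0,0,0,0],[0,0,0,0,0,0],[0,0,0,0,0,0],[0,0,0,0,0,0],[0,0,0,0,0,0],[0,0,0,0,0,0],[0,0,0,0,0,0]]' 1 35
```

```text
time: 3.05
ee_pos: [0.4541, -0.1795, 0.0648]
tcp_rot: [[-0.999, -0.045, 0.002], [-0.045, 0.999, -0.001], [-0.002, -0.001, -1.0]]
force: [0.2, -0.0, -0.1]
width: 1.003
finger_force: 0.0
time: 3.75
ee_pos: [0.4535, -0.1795, 0.0637]
tcp_rot: [[-0.999, -0.044, -0.0], [-0.044, 0.999, 0.0], [0.0, 0.0, -1.0]]
force: [-0.6, -0.5, 0.2]
width: 0.449
finger_force: 35.0
```

```bash
python3 -m handwheel '[[0,0,0.03,0,0,0],[0,0,0.07,0,0,0],[0,0,0.11,0,0,0],[0,0,0.14,0,0,0],[0,0.02,0.14,0,0,-0.05],[0.01,0.05,0.14,0,0,-0.2],[0.03,0.08,0.14,0,0,-0.34],[0.05,0.11,0.14,0,0,-0.48],[0.07,0.14,0.14,0,0,-0.62],[0.09,0.17,0.14,0,0,-0.76],[0.1065,0.2,0.14,0,0,-0.9],[0.1065,0.21,0.14,0,0,-1.04]]' && python3 -m handwheel '[[0,0,0,0,0,-0.14],[0,0,0,0,0,-0.28],[0,0,0,0,0,-0.42],[0,0,0,0,0,-0.56],[0,0,0,0,0,-0.62],[0,0,0,0,0,-0.62],[0,0,0,0,0,-0.62],[0,0,0,0,0,-0.62]]'
python3 - <<'E'
from h import *
f=grab('wrist','w2');np.savez('/tmp/w2',**f);W=cloud(f)
o=bot.get_obs();print(o['ee_pos'],o['tcp_rot'].round(4).tolist())
m=((W[...,2]>.053)&(W[...,2]<.067)).astype(np.uint8)
k,l,s,c=cv2.connectedComponentsWithStats(m)
for i in range(1,k):
    if s[i,4]>200:
        P=W[l==i][:,:2].astype(np.float32);r=cv2.minAreaRect(P*1000);print(c[i].round(),s[i,4],np.round(r[0],1),np.round(r[1],1),round(r[2],1))
E
```

```text
time: 4.95
ee_pos: [0.561, 0.0331, 0.203]
tcp_rot: [[-0.541, 0.841, -0.001], [0.841, 0.541, 0.001], [0.001, -0.0, -1.0]]
force: [-1.4, 0.2, -1.3]
width: 0.451
finger_force: 35.0
time: 5.75
ee_pos: [0.5599, 0.0305, 0.2036]
tcp_rot: [[0.044, 0.999, -0.0], [0.999, -0.044, 0.0], [0.0, -0.0, -1.0]]
force: [-0.3, -0.7, -2.1]
width: 0.454
finger_force: 35.0
[0.55995022 0.03051545 0.20364876] [[0.044, 0.999, -0.0002], [0.999, -0.044, 0.0001], [0.0001, -0.0002, -1.0]]
[50.  6.] 544 [338.2 197.8] [12.1 49.5] 87.6
[321.  89.] 16763 [561.9 115. ] [155.4 150.8] 87.4
[151. 203.] 322 [383.5  20.8] [21.3 45.8] 26.0
[319. 206.] 1556 [556.6  -0.8] [50.1 80.1] 87.3
[311. 346.] 208 [ 543.1 -165.2] [19.7 38.5] 42.7
[277. 350.] 218 [ 502. -173.] [17.4 42.9] 30.2
```

View pics/w2.png

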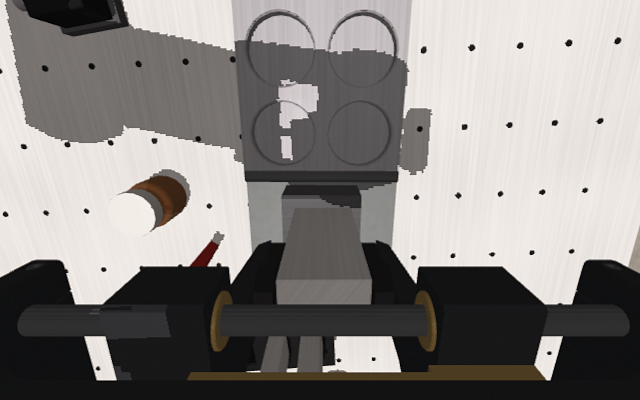

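The wrist view shows the spacer hanging square in front of the jaw. The jaw's top edge runs along row 176, and the spacer's lower edge is near row 208, hiding part of the stop at (320,195). I'll measure the jaw edge and the spacer face in this same cloud.

```bash
cat > gap.py <<'E'
from h import *
import sys
def gap(f,verbose=True):
    W=cloud(f).reshape(-1,3);W=W[~np.isnan(W[:,0])]
    a=np.deg2rad(-2.6);x=np.array([np.cos(a),np.sin(a)]);y=np.array([-np.sin(a),np.cos(a)])
    o=np.array([.560,.030]);S=np.c_[(W[:,:2]-o)@x,(W[:,:2]-o)@y,W[:,2]]*1000
    b=S[(abs(S[:,2]-60)<2)&(S[:,1]>2)&(S[:,1]<60)&(abs(S[:,0])<35)]
    print('jaw top edge y',np.percentile(b[:,1],[0,1,2,5]).round(1))
    b=S[(abs(S[:,2]-60)<5)&(S[:,1]<4)&(S[:,1]>-90)&(abs(S[:,0])<45)]
    if len(b): print('stop top y,x range',np.percentile(b[:,1],[1,99,100]).round(1),np.percentile(b[:,0],[1,99]).round(1))
    return S
if __name__=='__main__':
    S=gap(dict(np.load('/tmp/'+sys.argv[1]+'.npz')))
    b=S[(S[:,2]>100)&(S[:,2]<190)&(abs(S[:,0])<23)&(abs(S[:,1])<30)]
    for z in range(100,190,10):
        q=b[(b[:,2]>=z)&(b[:,2]<z+10)]
        if len(q)>5: print(z,len(q),np.median(q[:,1]).round(1),np.percentile(q[:,0],[2,98]).round(1),q[:,2].min().round(1))
E
python3 gap.py w2; python3 gap.py top0; python3 gap.py scene0
```

```text
jaw top edge y [ 7.8  8.   9.  10.1]
stop top y,x range [-52.   -6.2  -5.8] [-41.8  37.6]
140 102 9.7 [-19.3  17.9] 146.1
150 276 9.8 [-19.4  18.3] 150.1
160 323 9.8 [-19.3  18.2] 160.0
170 373 9.8 [-19.3  18.5] 170.0
180 446 9.8 [-19.2  18.6] 180.0
jaw top edge y [ 7.7  8.7  9.  10.4]
stop top y,x range [-69.2  -6.   -5.1] [-39.5  39.9]
jaw top edge y [6.3 6.5 7.1 8.1]
stop top y,x range [-72.6  -8.3  -7.8] [-40.1  40.1]
```

```bash
python3 -m handwheel '[[0,-0.001,-0.02,0,0,0],[0,-0.001,-0.05,0,0,0],[0,-0.001,-0.07,0,0,0],[0,-0.001,-0.08,0,0,0],[0,-0.001,-0.083,0,0,0],[0,-0.001,-0.083,0,0,0],[0,-0.001,-0.083,0,0,0]]' && python3 -m handwheel '[[0,0,-0.0015,0,0,0],[0,0,-0.003,0,0,0],[0,0,-0.003,0,0,0]]' && python3 -m handwheel '[[0,0,-0.001,0,0,0],[0,0,-0.001,0,0,0]]'
```

```text
time: 6.5
ee_pos: [0.5605, 0.0295, 0.1218]
tcp_rot: [[0.045, 0.999, 0.002], [0.999, -0.045, -0.0], [-0.0, 0.002, -1.0]]
force: [-0.1, -0.2, -1.4]
width: 0.449
finger_force: 35.0
time: 6.8
ee_pos: [0.56, 0.0295, 0.1178]
tcp_rot: [[0.045, 0.999, 0.0], [0.999, -0.045, -0.0], [-0.0, 0.0, -1.0]]
force: [0.1, 0.4, -1.0]
width: 0.452
finger_force: 35.0
time: 7.0
ee_pos: [0.5601, 0.0294, 0.1169]
tcp_rot: [[0.045, 0.999, 0.0], [0.999, -0.045, -0.0], [-0.0, 0.0, -1.0]]
force: [-0.2, -0.6, -0.9]
width: 0.449
finger_force: 35.0
```

```bash
for i in 1; do python3 -m handwheel '[[0,0,-0.001,0,0,0],[0,0,-0.001,0,0,0]]' | grep -E 'ee_pos|force: \['; python3 -m handwheel '[[0,0,-0.001,0,0,0],[0,0,-0.001,0,0,0]]'| grep -E 'ee_pos|force: \['; python3 -m handwheel '[[0,0,-0.001,0,0,0],[0,0,-0.001,0,0,0]]'| grep -E 'ee_pos|force: \['; python3 -m handwheel '[[0,0,-0.001,0,0,0],[0,0,-0.001,0,0,0]]'| grep -E 'ee_pos|force: \[';  done
```

```text
ee_pos: [0.5602, 0.0294, 0.1165]
force: [-1.0, -0.2, 5.3]
ee_pos: [0.5603, 0.0294, 0.1164]
force: [-4.7, -1.1, 12.7]
ee_pos: [0.5604, 0.0294, 0.1163]
force: [-6.1, -1.0, 19.8]
ee_pos: [0.5604, 0.0294, 0.1161]
force: [-8.6, -1.0, 27.0]
```

```bash
python3 -m handwheel '[[0,0,0.01,0,0,0],[0,0,0.04,0,0,0],[0,0,0.07,0,0,0],[0,0,0.0913,0,0,0],[-0.01,-0.03,0.0913,0,0,0.14],[-0.03,-0.06,0.0913,0,0,0.28],[-0.05,-0.09,0.0913,0,0,0.42],[-0.07,-0.12,0.0913,0,0,0.56],[-0.09,-0.15,0.0913,0,0,0.7],[-0.1,-0.18,0.0913,0,0,0.84],[-0.1065,-0.2,0.0913,0,0,0.98],[-0.1065,-0.209,0.0913,0,0,1.12]]' && python3 -m handwheel '[[0,0,0,0,0,0.14],[0,0,0,0,0,0.28],[0,0,0,0,0,0.42],[0,0,0,0,0,0.54],[0,0,0,0,0,0.54],[0,0,0,0,0,0.54],[0,0,0,0,0,0.54]]'
python3 - <<'E'
from h import *
f=grab('wrist');np.savez('/tmp/w3',**f)
W=cloud(f).reshape(-1,3);W=W[~np.isnan(W[:,0])]
a=np.deg2rad(2.5);x=np.array([np.cos(a),np.sin(a)]);y=np.array([-np.sin(a),np.cos(a)])
S=np.c_[(W[:,:2]-[.4535,-.180])@x,(W[:,:2]-[.4535,-.180])@y,W[:,2]]*1000
print(bot.get_obs()['ee_pos'])
for z in (145,155,165,175):
    q=S[(S[:,2]>=z)&(S[:,2]<z+10)&(abs(S[:,0])<30)&(abs(S[:,1])<25)]
    if len(q): print(z,np.median(q[:,0]).round(1),np.percentile(q[:,1],[2,98]).round(1),q[:,2].min())
# other spacers + rack pocket
b=S[(abs(S[:,2]-100)<3)&(S[:,0]<-20)&(S[:,0]>-60)&(abs(S[:,1])<30)];print('sp12',np.percentile(b,[1,99],axis=0).round(1).tolist())
b=S[(abs(S[:,2]-40)<2)&(S[:,0]<0)&(S[:,0]>-30)&(abs(S[:,1])<18)];print('rack rim x',np.percentile(b[:,0],[1,99]).round(1),len(b))
E
```

```text
time: 9.0
ee_pos: [0.4527, -0.1811, 0.2041]
tcp_rot: [[-0.881, 0.473, -0.0], [0.473, 0.881, -0.0], [0.0, -0.0, -1.0]]
force: [0.5, 1.5, -1.2]
width: 0.45
finger_force: 35.0
time: 9.7
ee_pos: [0.4535, -0.1794, 0.204]
tcp_rot: [[-0.999, -0.042, -0.0], [-0.042, 0.999, 0.0], [0.0, 0.0, -1.0]]
force: [-0.4, -0.5, -1.1]
width: 0.449
finger_force: 35.0
[ 0.45348941 -0.17943724  0.20403999]
145 -9.5 [-18.6  19.2] 146.06562509019057
155 -9.5 [-18.6  19.2] 155.01960095743945
165 -9.5 [-18.3  19.1] 165.0204566035957
175 -9.5 [-18.5  19.5] 175.00956949162682
sp12 [[-49.3, -19.3, 98.2], [-37.8, 19.2, 101.2]]
rack rim x [-27.6 -11.7] 557
```

```bash
python3 -m handwheel '[[0,0,-0.04,0,0,0],[0,0,-0.08,0,0,0],[0,0,-0.095,0,0,0],[0,0,-0.105,0,0,0],[0,0,-0.115,0,0,0],[0,0,-0.125,0,0,0],[0,0,-0.133,0,0,0],[0,0,-0.138,0,0,0],[0,0,-0.138,0,0,0]]'; python3 -m handwheel '[[0,0,-0.001,0,0,0],[0,0,-0.001,0,0,0]]'
```

```text
time: 10.65
ee_pos: [0.4534, -0.1794, 0.0657]
tcp_rot: [[-0.999, -0.044, -0.001], [-0.044, 0.999, 0.0], [0.0, 0.0, -1.0]]
force: [-0.6, 0.3, -1.9]
width: 0.449
finger_force: 35.0
time: 10.85
ee_pos: [0.4537, -0.1796, 0.0653]
tcp_rot: [[-0.999, -0.044, 0.001], [-0.044, 0.999, -0.0], [-0.001, -0.0, -1.0]]
force: [-0.8, -1.1, -1.7]
width: 0.447
finger_force: 35.0
```

```bash
python3 -m handwheel '[[0,0,0,0,0,0],[0,0,0,0,0,0],[0,0,0,0,0,0],[0,0,0,0,0,0],[0,0,0,0,0,0],[-0.015,-0.0007,0,0,0,0],[-0.03,-0.0013,0,0,0,0],[-0.042,-0.0018,-0.001,0,0,0],[-0.042,-0.0018,-0.001,0,0,0],[-0.042,-0.0018,-0.001,0,0,0]]' -1 ; python3 -m handwheel '[[0,0,0,0,0,0],[0,0,0,0,0,0],[0,0,0,0,0,0],[0,0,0,0,0,0],[0,0,0,0,0,0],[0,0,0,0,0,0],[0,0,0,0,0,0]]' 1 35;  python3 -m handwheel '[[0,0,0.03,0,0,0],[0,0,0.07,0,0,0],[0,0,0.11,0,0,0],[0,0,0.14,0,0,0],[0.01,0.02,0.14,0,0,-0.05],[0.03,0.05,0.14,0,0,-0.2],[0.05,0.08,0.14,0,0,-0.34],[0.07,0.11,0.14,0,0,-0.48],[0.09,0.14,0.14,0,0,-0.62],[0.12,0.17,0.14,0,0,-0.76],[0.14,0.2,0.14,0,0,-0.9],[0.1485,0.211,0.14,0,0,-1.04]]' && python3 -m handwheel '[[0,0,0,0,0,-0.14],[0,0,0,0,0,-0.28],[0,0,0,0,0,-0.42],[0,0,0,0,0,-0.56],[0,0,0,0,0,-0.62],[0,0,0,0,0,-0.62],[0,0,0,0,0,-0.62],[0,0,0,0,0,-0.62]]'
python3 - <<'E'
from h import *
f=grab('wrist','w4');np.savez('/tmp/w4',**f)
E
python3 gap.py w4
```

```text
time: 11.85
ee_pos: [0.4118, -0.1815, 0.0642]
tcp_rot: [[-0.999, -0.044, 0.001], [-0.044, 0.999, -0.0], [-0.001, -0.0, -1.0]]
force: [0.9, 0.2, 0.0]
width: 1.002
finger_force: 0.0
time: 12.55
ee_pos: [0.4115, -0.1813, 0.064]
tcp_rot: [[-0.999, -0.044, -0.0], [-0.044, 0.999, 0.0], [0.0, 0.0, -1.0]]
force: [-0.8, 1.1, 0.3]
width: 0.45
finger_force: 35.0
time: 13.75
ee_pos: [0.561, 0.0323, 0.2034]
tcp_rot: [[-0.541, 0.841, -0.001], [0.841, 0.541, 0.001], [0.001, -0.0, -1.0]]
force: [-0.0, 1.0, -0.5]
width: 0.447
finger_force: 35.0
time: 14.55
ee_pos: [0.5599, 0.0297, 0.2039]
tcp_rot: [[0.044, 0.999, -0.0], [0.999, -0.044, 0.0], [0.0, -0.0, -1.0]]
force: [0.5, 0.3, -0.9]
width: 0.447
finger_force: 35.0
jaw top edge y [ 7.9  8.2  9.1 10.2]
stop top y,x range [-53.7  -6.4  -5.9] [-41.7  37.6]
140 112 7.0 [-18.4  17.7] 144.8
150 287 7.0 [-19.4  18.3] 150.0
160 334 7.0 [-19.1  18.2] 160.0
170 381 7.0 [-19.3  18.5] 170.1
180 454 7.0 [-19.4  18.6] 180.0
```

```bash
python3 -m handwheel '[[0,0,-0.02,0,0,0],[0,0,-0.05,0,0,0],[0,0,-0.07,0,0,0],[0,0,-0.08,0,0,0],[0,0,-0.08,0,0,0],[0,0,-0.082,0,0,0],[0,0,-0.084,0,0,0],[0,0,-0.086,0,0,0],[0,0,-0.088,0,0,0]]' && python3 -m handwheel '[[0,0,-0.002,0,0,0],[0,0,-0.004,0,0,0],[0,0,-0.006,0,0,0],[0,0,-0.006,0,0,0]]'
```

```text
time: 15.5
ee_pos: [0.5602, 0.0297, 0.1164]
tcp_rot: [[0.045, 0.999, 0.001], [0.999, -0.045, -0.0], [-0.0, 0.001, -1.0]]
force: [-0.6, 0.1, -1.9]
width: 0.448
finger_force: 35.0
time: 15.9
ee_pos: [0.5599, 0.0297, 0.1097]
tcp_rot: [[0.045, 0.999, -0.001], [0.999, -0.045, 0.0], [0.0, -0.001, -1.0]]
force: [-0.6, -0.3, -1.6]
width: 0.45
finger_force: 35.0
```

```bash
python3 -m handwheel '[[0,0,-0.004,0,0,0],[0,0,-0.008,0,0,0],[0,0,-0.012,0,0,0],[0,0,-0.016,0,0,0],[0,0,-0.016,0,0,0]]' && python3 -m handwheel '[[0,0,-0.004,0,0,0],[0,0,-0.008,0,0,0],[0,0,-0.012,0,0,0],[0,0,-0.016,0,0,0],[0,0,-0.018,0,0,0],[0,0,-0.018,0,0,0]]'
```

```text
time: 16.4
ee_pos: [0.5597, 0.0297, 0.0934]
tcp_rot: [[0.045, 0.999, -0.001], [0.999, -0.045, 0.0], [0.0, -0.001, -1.0]]
force: [0.3, 0.1, -1.6]
width: 0.448
finger_force: 35.0
time: 17.0
ee_pos: [0.5599, 0.0297, 0.0757]
tcp_rot: [[0.045, 0.999, -0.001], [0.999, -0.045, 0.0], [0.0, -0.001, -1.0]]
force: [0.6, 0.8, -0.7]
width: 0.446
finger_force: 35.0
```

```bash
python3 -m handwheel '[[0,0,0,0,0,0],[0,0,0,0,0,0],[0,0,0,0,0,0],[0,0,0,0,0,0],[0,0,0,0,0,0],[0,0,0.03,0,0,0],[0,0,0.07,0,0,0],[0,0.03,0.11,0,0,0],[0,0.05,0.15,0,0,0],[0,0.05,0.18,0,0,0],[0,0.05,0.18,0,0,0],[0,0.05,0.18,0,0,0]]' -1
cat > look.py <<'E'
from h import *
import sys
f=grab('wrist',sys.argv[1]);np.savez('/tmp/'+sys.argv[1],**f);W=cloud(f);print(bot.get_obs()['ee_pos'])
for nm,lo,hi,a in(('sp',.09,.118,40),('top.06',.057,.064,400),('pocket',.043,.0535,300)):
    m=((W[...,2]>lo)&(W[...,2]<hi)).astype(np.uint8)
    k,l,s,c=cv2.connectedComponentsWithStats(m)
    for i in range(1,k):
        if s[i,4]<a: continue
        P=W[l==i][:,:2].astype(np.float32)*1000;r=cv2.minAreaRect(P);cc,rad=cv2.minEnclosingCircle(P)
        print(nm,c[i].round(),s[i,4],np.round(r[0],1),np.round(r[1],1),round(r[2],1),'circ',np.round(cc,1),round(rad,1),'z',np.median(W[l==i][:,2]).round(4))
E
python3 look.py w5
python3 - <<'E'
from h import *
f=grab('top','top1');np.savez('/tmp/top0',**f)
E
python3 m.py | sed '/== scene/,$d' | grep -E 'tops|orange|stem'
```

```text
time: 18.2
ee_pos: [0.5598, 0.0797, 0.2558]
tcp_rot: [[0.045, 0.999, 0.0], [0.999, -0.045, -0.0], [-0.0, 0.0, -1.0]]
force: [-0.3, 0.2, -1.0]
width: 1.001
finger_force: 0.0
[0.55957488 0.07957513 0.25490261]
sp [325. 230.] 649 [559.5  31.4] [12.4 39.9] 87.4 circ [559.4  31.3] 20.6 z 0.1095
sp [313. 367.] 181 [ 536.3 -162. ] [14.2 24.4] 87.9 circ [ 536.5 -162.9] 13.5 z 0.0972
sp [281. 372.] 256 [ 494.3 -169. ] [20.2 24.5] 2.1 circ [ 495.4 -169. ] 15.0 z 0.0994
sp [249. 373.] 180 [ 452.5 -167.7] [18.1 17. ] 90.0 circ [ 452.8 -168.3] 11.6 z 0.0987
top.06 [324. 109.] 14954 [563.5 146.5] [220.8 150.4] 87.3 circ [563.8 146.9] 132.4 z 0.0597
top.06 [323. 250.] 2436 [556.2  -8.9] [65.5 80. ] 87.3 circ [556.2  -9.6] 50.9 z 0.0601
pocket [289.  34.] 2834 [531.  229.5] [57.4 58.1] 87.0 circ [531.  229.2] 29.5 z 0.0467
pocket [359.  34.] 2829 [603.5 226. ] [58.1 57.6] 5.2 circ [603.5 225.7] 29.5 z 0.0468
pocket [119.  59.] 805 [337.8 216.8] [48.5 44.5] 6.6 circ [337.4 216.2] 31.8 z 0.0525
pocket [291. 108.] 2348 [527.3 156.8] [58.9 58. ] 87.1 circ [527.8 156.7] 29.5 z 0.0468
pocket [357. 108.] 2
[... 1643 characters left out ...]
34 mean [ 0.449  -0.1741] rect c [ 448.3 -176.8] sz [40.3 12.5] ang 74.2 z 0.0618
stem .062 px [419. 237.] 85 mean [ 0.4035 -0.2847] rect c [ 403.7 -285.2] sz [20.2 20.2] ang 7.0 z 0.0612
stem .062 px [318. 248.] 19 mean [ 0.4066 -0.0612] rect c [406.5 -61.1] sz [38.5  2.1] ang 58.3 z 0.0583
stem .062 px [284. 268.] 342 mean [0.3733 0.0159] rect c [373.5  16.1] sz [45.5 43.7] ang 38.2 z 0.0691
orange [604. 152.] 596 [ 553.6 -772.7] 82.1
orange [423. 163.] 521 [ 584.9 -340.6] 55.1
orange [408. 206.] 283 [ 487.  -287.4] 27.6
orange [440. 226.] 290 [ 430.2 -352. ] 27.5
orange [414. 241.] 303 [ 403. -285.] 27.5
orange [604. 259.] 308 [ 303.1 -701.3] 80.4
orange [ 11. 276.] 108 [439.  636.4] 26.7
```

View pics/w5.png

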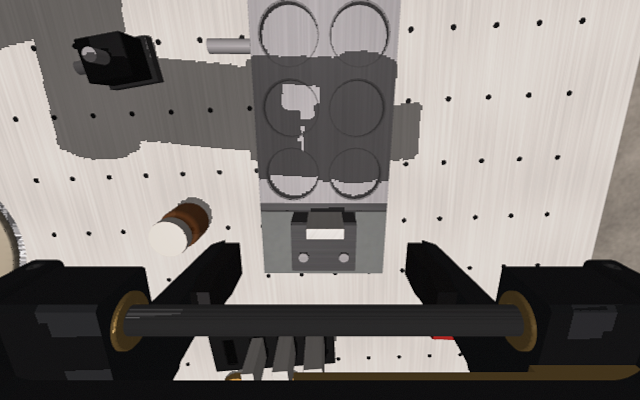

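Spacer12 stands upright in the gap at (325,230), with its top at 0.1095 m, so it is fully down. All six pockets are visible and empty, and the 16 mm spacer is back in the rack. One puck has been knocked to about (579,-313) mm. Next I'll look at the pucks from near.

```bash
python3 -m handwheel '[[0,-0.04,0,0,0,0],[-0.01,-0.09,0,0,0,0],[-0.02,-0.13,0,0,0,0],[-0.03,-0.18,0,0,0,0],[-0.04,-0.22,0,0,0,0],[-0.05,-0.27,0,0,0,0],[-0.06,-0.31,0,0,0,0],[-0.07,-0.36,0,0,0,0],[-0.07,-0.41,0,0,0,0],[-0.07,-0.45,0,0,0,0],[-0.07,-0.46,0,0,0,0],[-0.07,-0.46,0,0,0,0]]' -0.136
cat > pk.py <<'E'
from h import *
import sys
f=grab('wrist',sys.argv[1] if len(sys.argv)>1 else None);W=cloud(f);o=bot.get_obs();print(o['ee_pos'],o['joint_positions'].round())
m=((W[...,2]>.056)&(W[...,2]<.067)).astype(np.uint8)
k,l,s,c=cv2.connectedComponentsWithStats(m)
for i in range(1,k):
    if s[i,4]<60: continue
    P=W[l==i][:,:2].astype(np.float32)*1000;cc,rad=cv2.minEnclosingCircle(P)
    print(c[i].round(),s[i,4],'mean',P.mean(0).round(1),'circ',np.round(cc,1),round(rad,1))
E
python3 pk.py w6
```

```text
time: 19.5
ee_pos: [0.4893, -0.3813, 0.2541]
tcp_rot: [[0.047, 0.999, -0.002], [0.999, -0.047, 0.002], [0.002, -0.002, -1.0]]
force: [-0.1, 0.3, -0.2]
width: 0.571
finger_force: 0.0
[ 0.48972901 -0.37990514  0.25475485] [-49.  29.  60.   0.  91. -46.]
[316.  92.] 345 mean [ 486. -289.] circ [ 485.9 -289.2] 10.8
[237.  94.] 368 mean [ 402. -287.] circ [ 401.4 -286.9] 10.9
[402. 113.] 347 mean [ 576.6 -314.7] circ [ 576.9 -314.8] 10.9
[269. 156.] 301 mean [ 429.1 -353.3] circ [ 428.9 -353.5] 11.0
[416. 162.] 307 mean [ 593.8 -367.8] circ [ 594.6 -368.3] 11.0
```

View pics/w6.png

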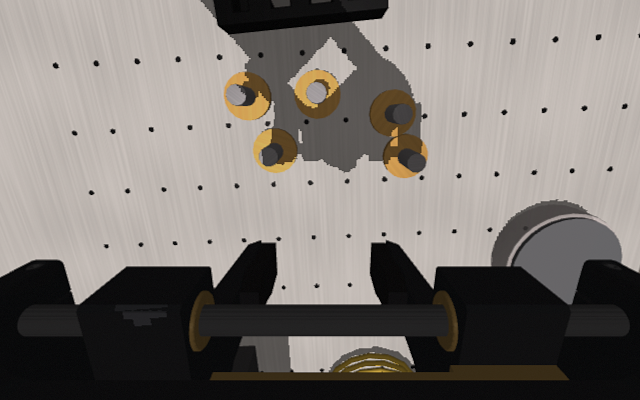

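Five stems are visible at pixels (316,92), (237,94), (402,113), (269,156) and (416,162), all standing upright. I'll pick the middle one first.

```bash
python3 -m handwheel '[[-0.003,0.04,-0.04,0,0,0],[-0.003,0.07,-0.09,0,0,0],[-0.003,0.092,-0.13,0,0,0],[-0.003,0.092,-0.16,0,0,0],[-0.003,0.092,-0.19,0,0,0],[-0.003,0.092,-0.215,0,0,0],[-0.003,0.092,-0.229,0,0,0],[-0.003,0.092,-0.229,0,0,0]]'; python3 -m handwheel '[[0,0,0,0,0,0],[0,0,0,0,0,0],[0,0,0,0,0,0],[0,0,0,0,0,0],[0,0,0.005,0,0,0],[0,0,0.03,0,0,0],[0,0,0.06,0,0,0],[0,0,0.06,0,0,0]]' 1 40
```

```text
time: 20.35
ee_pos: [0.4863, -0.2858, 0.0257]
tcp_rot: [[0.043, 0.999, -0.003], [0.999, -0.043, 0.003], [0.003, -0.003, -1.0]]
force: [0.8, 0.2, 0.6]
width: 0.57
finger_force: 0.0
time: 21.15
ee_pos: [0.4882, -0.2894, 0.0906]
tcp_rot: [[0.045, 0.999, 0.005], [0.999, -0.045, -0.004], [-0.004, 0.005, -1.0]]
force: [0.3, -0.5, -2.7]
width: 0.241
finger_force: 40.0
```

```bash
python3 -m handwheel '[[0,0,0.045,0,0,0],[0,0.02,0.085,0,0,0],[0.005,0.06,0.085,0,0,0],[0.01,0.105,0.085,0,0,0],[0.015,0.15,0.085,0,0,0],[0.02,0.195,0.085,0,0,0],[0.025,0.24,0.085,0,0,0],[0.03,0.285,0.085,0,0,0],[0.035,0.33,0.085,0,0,0],[0.04,0.375,0.085,0,0,0],[0.045,0.42,0.085,0,0,0],[0.045,0.465,0.085,0,0,0]]'; python3 -m handwheel '[[0,0.04,0,0,0,0],[0,0.052,-0.02,0,0,0],[0,0.052,-0.05,0,0,0],[0,0.052,-0.075,0,0,0],[0,0.052,-0.08,0,0,0],[0,0.052,-0.08,0,0,0]]'; python3 -m handwheel '[[0,0,-0.003,0,0,0],[0,0,-0.006,0,0,0],[0,0,-0.009,0,0,0],[0,0,-0.012,0,0,0],[0,0,-0.012,0,0,0]]'; python3 -m handwheel '[[0,0,-0.003,0,0,0],[0,0,-0.005,0,0,0],[0,0,-0.005,0,0,0]]'
```

```text
time: 22.35
ee_pos: [0.5318, 0.1785, 0.1709]
tcp_rot: [[0.045, 0.999, -0.001], [0.999, -0.045, -0.0], [-0.0, -0.001, -1.0]]
force: [1.0, -0.1, -2.0]
width: 0.235
finger_force: 40.0
time: 22.95
ee_pos: [0.5316, 0.2285, 0.0912]
tcp_rot: [[0.045, 0.999, -0.002], [0.999, -0.045, -0.0], [-0.001, -0.002, -1.0]]
force: [0.8, 0.1, -2.1]
width: 0.24
finger_force: 40.0
time: 23.45
ee_pos: [0.5319, 0.2287, 0.0798]
tcp_rot: [[0.045, 0.999, -0.0], [0.999, -0.045, -0.0], [-0.0, -0.0, -1.0]]
force: [0.0, -0.3, -2.0]
width: 0.235
finger_force: 40.0
time: 23.75
ee_pos: [0.532, 0.2287, 0.0749]
tcp_rot: [[0.045, 0.999, -0.0], [0.999, -0.045, 0.0], [0.0, -0.0, -1.0]]
force: [-0.1, -0.5, -2.1]
width: 0.236
finger_force: 40.0
```

```bash
python3 -m handwheel '[[0,0,-0.0015,0,0,0],[0,0,-0.0015,0,0,0],[0,0,-0.0015,0,0,0],[0,0,-0.0015,0,0,0]]' - ; python3 -m handwheel '[[0,0,0,0,0,0],[0,0,0,0,0,0],[0,0,0,0,0,0],[0,0,0.03,0,0,0],[0,0,0.07,0,0,0],[0,-0.03,0.1,0,0,0],[0,-0.08,0.1,0,0,0],[0.01,-0.13,0.1,0,0,0],[0.015,-0.175,0.1,0,0,0],[0.02,-0.22,0.1,0,0,0],[0.025,-0.265,0.1,0,0,0],[0.03,-0.31,0.1,0,0,0]]' -0.136; python3 -m handwheel '[[0.005,-0.045,0,0,0,0],[0.01,-0.09,0,0,0,0],[0.016,-0.135,0,0,0,0],[0.016,-0.18,0,0,0,0],[0.016,-0.22,0,0,0,0],[0.016,-0.233,0,0,0,0],[0.016,-0.233,-0.03,0,0,0],[0.016,-0.233,-0.07,0,0,0],[0.016,-0.233,-0.11,0,0,0],[0.016,-0.233,-0.135,0,0,0],[0.016,-0.233,-0.147,0,0,0],[0.016,-0.233,-0.147,0,0,0]]';  python3 -m handwheel '[[0,0,0,0,0,0],[0,0,0,0,0,0],[0,0,0,0,0,0],[0,0,0,0,0,0],[0,0,0.005,0,0,0],[0,0,0.03,0,0,0],[0,0,0.06,0,0,0],[0,0,0.06,0,0,0]]' 1 40
```

```text
time: 24.15
ee_pos: [0.5321, 0.2288, 0.0748]
tcp_rot: [[0.045, 0.999, 0.001], [0.999, -0.045, 0.0], [0.0, 0.001, -1.0]]
force: [-3.8, -0.7, 8.4]
width: 0.238
finger_force: 40.0
time: 25.35
ee_pos: [0.5619, -0.0832, 0.1735]
tcp_rot: [[0.045, 0.999, 0.0], [0.999, -0.045, 0.0], [0.0, 0.0, -1.0]]
force: [0.6, 0.9, -0.2]
width: 0.567
finger_force: 0.0
time: 26.55
ee_pos: [0.5777, -0.3134, 0.0254]
tcp_rot: [[0.045, 0.999, -0.002], [0.999, -0.045, 0.002], [0.002, -0.002, -1.0]]
force: [-0.2, 0.1, -0.3]
width: 0.568
finger_force: 0.0
time: 27.35
ee_pos: [0.5794, -0.3153, 0.0906]
tcp_rot: [[0.045, 0.999, 0.006], [0.999, -0.045, -0.004], [-0.004, 0.006, -1.0]]
force: [0.7, 0.3, -2.2]
width: 0.24
finger_force: 40.0
```

```bash
python3 -m handwheel '[[0,0,0.045,0,0,0],[0,0.02,0.085,0,0,0],[0.005,0.06,0.085,0,0,0],[0.01,0.105,0.085,0,0,0],[0.015,0.15,0.085,0,0,0],[0.02,0.195,0.085,0,0,0],[0.0257,0.24,0.085,0,0,0],[0.0257,0.285,0.085,0,0,0],[0.0257,0.33,0.085,0,0,0],[0.0257,0.375,0.085,0,0,0],[0.0257,0.42,0.085,0,0,0],[0.0257,0.465,0.085,0,0,0]]'; python3 -m handwheel '[[0,0.04,0,0,0,0],[0,0.074,0,0,0,0],[0,0.074,-0.03,0,0,0],[0,0.074,-0.06,0,0,0],[0,0.074,-0.08,0,0,0],[0,0.074,-0.08,0,0,0]]'; python3 -m handwheel '[[0,0,-0.003,0,0,0],[0,0,-0.006,0,0,0],[0,0,-0.009,0,0,0],[0,0,-0.012,0,0,0],[0,0,-0.012,0,0,0]]'; python3 -m handwheel '[[0,0,-0.003,0,0,0],[0,0,-0.004,0,0,0],[0,0,-0.004,0,0,0]]'
```

```text
time: 28.55
ee_pos: [0.603, 0.1525, 0.1703]
tcp_rot: [[0.045, 0.999, -0.002], [0.999, -0.045, -0.0], [-0.0, -0.002, -1.0]]
force: [0.9, -0.7, -2.4]
width: 0.237
finger_force: 40.0
time: 29.15
ee_pos: [0.6017, 0.2244, 0.0874]
tcp_rot: [[0.045, 0.999, -0.008], [0.999, -0.045, -0.001], [-0.002, -0.008, -1.0]]
force: [0.0, 0.1, -1.6]
width: 0.24
finger_force: 40.0
time: 29.65
ee_pos: [0.6036, 0.2247, 0.0794]
tcp_rot: [[0.045, 0.999, -0.0], [0.999, -0.045, 0.0], [-0.0, -0.0, -1.0]]
force: [-0.8, -0.1, -2.9]
width: 0.235
finger_force: 40.0
time: 29.95
ee_pos: [0.6036, 0.2247, 0.0754]
tcp_rot: [[0.045, 0.999, -0.0], [0.999, -0.045, -0.0], [-0.0, -0.0, -1.0]]
force: [0.4, -0.9, -2.1]
width: 0.239
finger_force: 40.0
```

```bash
python3 -m handwheel '[[0,0,0,0,0,0],[0,0,0,0,0,0],[0,0,0,0,0,0],[0,0,0.03,0,0,0],[0,0,0.07,0,0,0],[0,-0.03,0.1,0,0,0],[0,-0.08,0.1,0,0,0],[-0.008,-0.13,0.1,0,0,0],[-0.008,-0.175,0.1,0,0,0],[-0.008,-0.22,0.1,0,0,0],[-0.008,-0.265,0.1,0,0,0],[-0.008,-0.31,0.1,0,0,0]]' -0.136; python3 -m handwheel '[[0,-0.045,0,0,0,0],[0,-0.09,0,0,0,0],[0,-0.135,0,0,0,0],[0,-0.18,0,0,0,0],[0,-0.225,0,0,0,0],[0,-0.265,0,0,0,0],[0,-0.2825,0,0,0,0],[0,-0.2825,-0.03,0,0,0],[0,-0.2825,-0.07,0,0,0],[0,-0.2825,-0.11,0,0,0],[0,-0.2825,-0.14,0,0,0],[0,-0.2825,-0.149,0,0,0]]';  python3 -m handwheel '[[0,0,0,0,0,0],[0,0,0,0,0,0],[0,0,0,0,0,0],[0,0,0,0,0,0],[0,0,0,0,0,0],[0,0,0.005,0,0,0],[0,0,0.03,0,0,0],[0,0,0.06,0,0,0],[0,0,0.06,0,0,0]]' 1 40
```

```text
time: 31.15
ee_pos: [0.5955, -0.0871, 0.176]
tcp_rot: [[0.045, 0.999, 0.001], [0.999, -0.045, -0.0], [-0.0, 0.001, -1.0]]
force: [0.9, 1.2, 0.6]
width: 0.572
finger_force: 0.0
time: 32.35
ee_pos: [0.5945, -0.3668, 0.0231]
tcp_rot: [[0.045, 0.999, -0.004], [0.999, -0.045, 0.004], [0.003, -0.004, -1.0]]
force: [-0.7, 0.2, 0.3]
width: 0.568
finger_force: 0.0
time: 33.25
ee_pos: [0.5971, -0.3688, 0.0908]
tcp_rot: [[0.045, 0.999, 0.006], [0.999, -0.045, -0.005], [-0.005, 0.006, -1.0]]
force: [0.3, -0.2, -4.2]
width: 0.234
finger_force: 40.0
```

```bash
python3 -m handwheel '[[0,0,0.045,0,0,0],[0,0.02,0.085,0,0,0],[0.005,0.06,0.085,0,0,0],[0.005,0.105,0.085,0,0,0],[0.005,0.15,0.085,0,0,0],[0.005,0.195,0.085,0,0,0],[0.005,0.24,0.085,0,0,0],[0.005,0.285,0.085,0,0,0],[0.005,0.33,0.085,0,0,0],[0.005,0.375,0.085,0,0,0],[0.005,0.42,0.085,0,0,0],[0.005,0.465,0.085,0,0,0]]'; python3 -m handwheel '[[0,0.03,0,0,0,0],[0,0.056,0,0,0,0],[0,0.056,-0.03,0,0,0],[0,0.056,-0.06,0,0,0],[0,0.056,-0.08,0,0,0],[0,0.056,-0.08,0,0,0]]'; python3 -m handwheel '[[0,0,-0.003,0,0,0],[0,0,-0.006,0,0,0],[0,0,-0.009,0,0,0],[0,0,-0.012,0,0,0],[0,0,-0.012,0,0,0]]'; python3 -m handwheel '[[0,0,-0.003,0,0,0],[0,0,-0.004,0,0,0],[0,0,-0.004,0,0,0]]'
```

```text
time: 34.45
ee_pos: [0.5999, 0.0991, 0.1701]
tcp_rot: [[0.045, 0.999, -0.002], [0.999, -0.045, 0.0], [0.0, -0.002, -1.0]]
force: [0.7, 0.3, -2.5]
width: 0.237
finger_force: 40.0
time: 35.05
ee_pos: [0.5986, 0.1532, 0.0875]
tcp_rot: [[0.045, 0.999, -0.008], [0.999, -0.045, -0.0], [-0.001, -0.008, -1.0]]
force: [-0.4, 0.5, -3.2]
width: 0.234
finger_force: 40.0
time: 35.55
ee_pos: [0.6006, 0.1532, 0.0795]
tcp_rot: [[0.045, 0.999, -0.0], [0.999, -0.045, -0.0], [-0.0, -0.0, -1.0]]
force: [-0.1, 0.1, -3.0]
width: 0.235
finger_force: 40.0
time: 35.85
ee_pos: [0.6007, 0.1532, 0.0755]
tcp_rot: [[0.045, 0.999, -0.0], [0.999, -0.045, -0.0], [-0.0, -0.0, -1.0]]
force: [-0.7, -0.1, -2.4]
width: 0.236
finger_force: 40.0
```

```bash
python3 -m handwheel '[[0,0,0,0,0,0],[0,0,0,0,0,0],[0,0,0,0,0,0],[0,0,0.03,0,0,0],[0,0,0.07,0,0,0],[-0.01,-0.03,0.1,0,0,0],[-0.025,-0.075,0.1,0,0,0],[-0.04,-0.12,0.1,0,0,0],[-0.055,-0.165,0.1,0,0,0],[-0.07,-0.21,0.1,0,0,0],[-0.085,-0.255,0.1,0,0,0],[-0.1,-0.3,0.1,0,0,0]]' -0.136; python3 -m handwheel '[[-0.015,-0.045,0,0,0,0],[-0.03,-0.09,0,0,0,0],[-0.045,-0.13,0,0,0,0],[-0.06,-0.17,0,0,0,0],[-0.071,-0.206,0,0,0,0],[-0.071,-0.206,0,0,0,0],[-0.071,-0.206,-0.03,0,0,0],[-0.071,-0.206,-0.07,0,0,0],[-0.071,-0.206,-0.11,0,0,0],[-0.071,-0.206,-0.14,0,0,0],[-0.071,-0.206,-0.149,0,0,0],[-0.071,-0.206,-0.149,0,0,0]]';  python3 -m handwheel '[[0,0,0,0,0,0],[0,0,0,0,0,0],[0,0,0,0,0,0],[0,0,0,0,0,0],[0,0,0.005,0,0,0],[0,0,0.03,0,0,0],[0,0,0.06,0,0,0],[0,0,0.06,0,0,0]]' 1 40
```

```text
time: 37.05
ee_pos: [0.4999, -0.1485, 0.176]
tcp_rot: [[0.045, 0.999, 0.001], [0.999, -0.045, -0.001], [-0.0, 0.001, -1.0]]
force: [1.5, 0.4, -0.7]
width: 0.57
finger_force: 0.0
time: 38.25
ee_pos: [0.4298, -0.3522, 0.0262]
tcp_rot: [[0.045, 0.999, -0.001], [0.999, -0.045, 0.001], [0.001, -0.001, -1.0]]
force: [-0.2, 0.1, 0.9]
width: 0.57
finger_force: 0.0
time: 39.05
ee_pos: [0.4307, -0.3539, 0.0897]
tcp_rot: [[0.045, 0.999, 0.004], [0.999, -0.045, -0.005], [-0.005, 0.004, -1.0]]
force: [-0.2, -0.1, -3.5]
width: 0.241
finger_force: 40.0
```

```bash
python3 -m handwheel '[[0,0,0.045,0,0,0],[0,0.02,0.085,0,0,0],[0.01,0.06,0.085,0,0,0],[0.02,0.105,0.085,0,0,0],[0.03,0.15,0.085,0,0,0],[0.04,0.195,0.085,0,0,0],[0.05,0.24,0.085,0,0,0],[0.06,0.285,0.085,0,0,0],[0.07,0.33,0.085,0,0,0],[0.08,0.375,0.085,0,0,0],[0.09,0.42,0.085,0,0,0],[0.0988,0.465,0.085,0,0,0]]'; python3 -m handwheel '[[0,0.03,0,0,0,0],[0,0.044,0,0,0,0],[0,0.044,-0.03,0,0,0],[0,0.044,-0.06,0,0,0],[0,0.044,-0.08,0,0,0],[0,0.044,-0.08,0,0,0]]'; python3 -m handwheel '[[0,0,-0.003,0,0,0],[0,0,-0.006,0,0,0],[0,0,-0.009,0,0,0],[0,0,-0.012,0,0,0],[0,0,-0.012,0,0,0]]'; python3 -m handwheel '[[0,0,-0.003,0,0,0],[0,0,-0.004,0,0,0],[0,0,-0.004,0,0,0]]'
```

```text
time: 40.25
ee_pos: [0.5282, 0.1142, 0.1701]
tcp_rot: [[0.045, 0.999, -0.002], [0.999, -0.045, 0.0], [-0.0, -0.002, -1.0]]
force: [1.5, -1.0, -3.0]
width: 0.238
finger_force: 40.0
time: 40.85
ee_pos: [0.5268, 0.1554, 0.0884]
tcp_rot: [[0.046, 0.999, -0.007], [0.999, -0.046, -0.001], [-0.001, -0.007, -1.0]]
force: [0.9, 0.1, -3.2]
width: 0.24
finger_force: 40.0
time: 41.35
ee_pos: [0.5284, 0.1562, 0.0795]
tcp_rot: [[0.045, 0.999, -0.0], [0.999, -0.045, -0.0], [-0.0, -0.0, -1.0]]
force: [-0.3, 1.3, -3.9]
width: 0.238
finger_force: 40.0
time: 41.65
ee_pos: [0.5284, 0.1562, 0.0754]
tcp_rot: [[0.045, 0.999, -0.0], [0.999, -0.045, -0.0], [-0.0, -0.0, -1.0]]
force: [-0.2, 0.9, -2.9]
width: 0.239
finger_force: 40.0
```

```bash
python3 -m handwheel '[[0,0,0,0,0,0],[0,0,0,0,0,0],[0,0,0,0,0,0],[0,0,0.03,0,0,0],[0,0,0.07,0,0,0],[-0.01,-0.03,0.1,0,0,0],[-0.025,-0.075,0.1,0,0,0],[-0.04,-0.12,0.1,0,0,0],[-0.055,-0.165,0.1,0,0,0],[-0.065,-0.21,0.1,0,0,0],[-0.075,-0.255,0.1,0,0,0],[-0.09,-0.3,0.1,0,0,0]]' -0.136; python3 -m handwheel '[[-0.01,-0.045,0,0,0,0],[-0.025,-0.09,0,0,0,0],[-0.0358,-0.13,0,0,0,0],[-0.0358,-0.143,0,0,0,0],[-0.0358,-0.143,0,0,0,0],[-0.0358,-0.143,-0.03,0,0,0],[-0.0358,-0.143,-0.07,0,0,0],[-0.0358,-0.143,-0.11,0,0,0],[-0.0358,-0.143,-0.14,0,0,0],[-0.0358,-0.143,-0.149,0,0,0],[-0.0358,-0.143,-0.149,0,0,0]]';  python3 -m handwheel '[[0,0,0,0,0,0],[0,0,0,0,0,0],[0,0,0,0,0,0],[0,0,0,0,0,0],[0,0,0.005,0,0,0],[0,0,0.03,0,0,0],[0,0,0.06,0,0,0],[0,0,0.06,0,0,0]]' 1 40
```

```text
time: 42.85
ee_pos: [0.4381, -0.1457, 0.176]
tcp_rot: [[0.045, 0.999, 0.001], [0.999, -0.045, -0.001], [-0.001, 0.001, -1.0]]
force: [0.5, -0.8, 0.1]
width: 0.57
finger_force: 0.0
time: 43.95
ee_pos: [0.403, -0.2855, 0.0263]
tcp_rot: [[0.044, 0.999, -0.001], [0.999, -0.044, 0.001], [0.001, -0.001, -1.0]]
force: [0.6, 0.2, 0.0]
width: 0.567
finger_force: 0.0
time: 44.75
ee_pos: [0.4037, -0.2879, 0.0896]
tcp_rot: [[0.045, 0.999, 0.004], [0.999, -0.045, -0.005], [-0.004, 0.004, -1.0]]
force: [-0.1, 0.2, -3.2]
width: 0.238
finger_force: 40.0
```

```bash
python3 -m handwheel '[[0,0,0.045,0,0,0],[0,0.02,0.085,0,0,0],[0.015,0.06,0.085,0,0,0],[0.03,0.105,0.085,0,0,0],[0.045,0.15,0.085,0,0,0],[0.06,0.195,0.085,0,0,0],[0.075,0.24,0.085,0,0,0],[0.09,0.285,0.085,0,0,0],[0.105,0.325,0.085,0,0,0],[0.1226,0.36,0.085,0,0,0],[0.1226,0.371,0.085,0,0,0],[0.1226,0.371,0.085,0,0,0]]'; python3 -m handwheel '[[0,0,-0.03,0,0,0],[0,0,-0.06,0,0,0],[0,0,-0.08,0,0,0],[0,0,-0.08,0,0,0]]'; python3 -m handwheel '[[0,0,-0.003,0,0,0],[0,0,-0.006,0,0,0],[0,0,-0.009,0,0,0],[0,0,-0.012,0,0,0],[0,0,-0.012,0,0,0]]'; python3 -m handwheel '[[0,0,-0.003,0,0,0],[0,0,-0.004,0,0,0],[0,0,-0.004,0,0,0]]'
```

```text
time: 45.95
ee_pos: [0.5247, 0.0854, 0.1704]
tcp_rot: [[0.043, 0.999, -0.002], [0.999, -0.043, 0.0], [0.0, -0.002, -1.0]]
force: [0.5, -1.2, -2.8]
width: 0.236
finger_force: 40.0
time: 46.35
ee_pos: [0.5234, 0.0829, 0.089]
tcp_rot: [[0.047, 0.999, -0.006], [0.999, -0.047, 0.0], [-0.0, -0.006, -1.0]]
force: [-0.1, 0.1, -1.9]
width: 0.236
finger_force: 40.0
time: 46.85
ee_pos: [0.5252, 0.0842, 0.0794]
tcp_rot: [[0.045, 0.999, -0.0], [0.999, -0.045, -0.0], [-0.0, -0.0, -1.0]]
force: [-0.2, 0.7, -2.7]
width: 0.234
finger_force: 40.0
time: 47.15
ee_pos: [0.5252, 0.0843, 0.0754]
tcp_rot: [[0.045, 0.999, -0.0], [0.999, -0.045, 0.0], [-0.0, -0.0, -1.0]]
force: [-0.9, 0.3, -1.7]
width: 0.24
finger_force: 40.0
```

Release, rise, and check everything with the wrist and top cameras.

```bash
python3 -m handwheel '[[0,0,0,0,0,0],[0,0,0,0,0,0],[0,0,0,0,0,0],[0,0,0.03,0,0,0],[0,0,0.07,0,0,0],[0.02,0,0.11,0,0,0],[0.035,0,0.15,0,0,0],[0.035,-0.03,0.19,0,0,0],[0.035,-0.03,0.2,0,0,0],[0.035,-0.03,0.2,0,0,0]]' -0.136
python3 - <<'E'
from h import *
f=grab('wrist','w7');W=cloud(f);Z=W[...,2]
for nm,lo,hi,a in(('stem/sp',.095,.12,40),('foot/top',.056,.068,200)):
    k,l,s,c=cv2.connectedComponentsWithStats(((Z>lo)&(Z<hi)).astype(np.uint8))
    for i in range(1,k):
        if s[i,4]>a:
            P=W[l==i];r=cv2.minAreaRect((P[:,:2]*1000).astype(np.float32));print(nm,c[i].round(),np.round(r[0]),np.round(r[1],1),'z',np.percentile(P[:,2],[10,50,90]).round(4))
f=grab('top','top2');np.savez('/tmp/top0',**f)
hsv=cv2.cvtColor(f['color'],cv2.COLOR_BGR2HSV);m=cv2.inRange(hsv,(8,110,90),(30,255,255))
k,l,s,c=cv2.connectedComponentsWithStats(m);print([(c[i].round().tolist(),int(s[i,4])) for i in range(1,k) if s[i,4]>60])
E
python3 m.py | sed '/== scene/,$d' | grep tops
```

```text
time: 48.15
ee_pos: [0.5606, 0.054, 0.2767]
tcp_rot: [[0.046, 0.999, 0.003], [0.999, -0.046, -0.0], [0.0, 0.003, -1.0]]
force: [-0.8, -0.5, -1.5]
width: 0.57
finger_force: 0.0
stem/sp [284.   5.] [533. 221.] [20.6  8.4] z [0.0987 0.108  0.1093]
stem/sp [360.   5.] [602. 218.] [ 9.9 21. ] z [0.0994 0.1079 0.1095]
stem/sp [285.  82.] [529. 156.] [21.1 21.3] z [0.1073 0.1087 0.1098]
stem/sp [359.  81.] [601. 153.] [20.7 21.3] z [0.1073 0.1087 0.1096]
stem/sp [288. 155.] [526.  85.] [20.9 21. ] z [0.1072 0.1087 0.1097]
stem/sp [323. 202.] [559.  32.] [11.6 39.7] z [0.1    0.1096 0.1108]
stem/sp [313. 351.] [ 537. -176.] [24.  41.9] z [0.099  0.1003 0.1011]
stem/sp [281. 353.] [ 495. -177.] [20.2 42. ] z [0.0985 0.1002 0.1011]
stem/sp [250. 355.] [ 453. -180.] [16.2 40.8] z [0.0976 0.1001 0.1011]
foot/top [320.  88.] [563. 137.] [201.4 150.4] z [0.0588 0.0601 0.0613]
foot/top [321. 223.] [556.  -8.] [64.5 80. ] z [0.0591 0.0601 0.0612]
[([604.0, 152.0], 589), ([605.0, 259.0], 302), ([11.0, 276.0], 108)]
tops .10 px [266. 181.] 133 mean [0.56   0.0311] rect c [561.9  31.7] sz [12.3 41.3] ang 87.2 z 0.109
tops .10 px [362. 180.] 228 mean [ 0.5375 -0.1748] rect c [ 538.8 -175.6] sz [24.7 40.6] ang 2.7 z 0.0993
tops .10 px [365. 198.] 198 mean [ 0.496  -0.1764] rect c [ 497.  -177.4] sz [20.8 40.3] ang 3.2 z 0.0993
tops .10 px [247. 201.] 25 mean [0.5221 0.0783] rect c [523.5  78.3] sz [ 5.  14.4] ang 66.4 z 0.0993
tops .10 px [369. 217.] 158 mean [ 0.4544 -0.1784] rect c [ 455.4 -179.1] sz [16.8 39.9] ang 3.0 z 0.0989
tops .10 px [319. 244.] 109 mean [ 0.4111 -0.064 ] rect c [411.3 -63.9] sz [39.  11.7] ang 55.1 z 0.0944
```

View pics/w7.png

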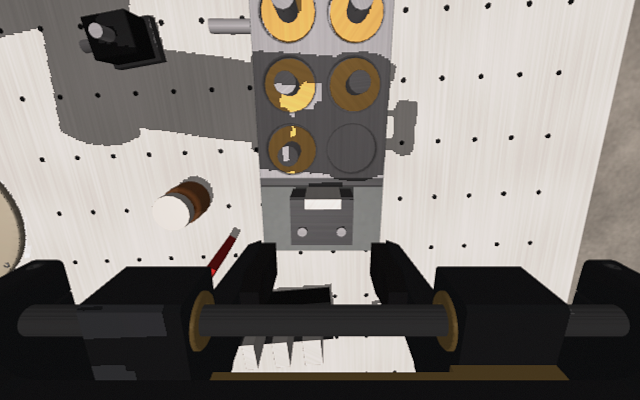

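View pics/top2.png

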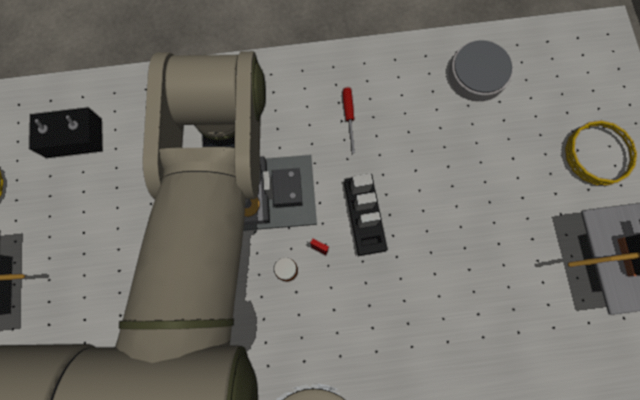

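The wrist view shows five pucks seated, at (288,12), (356,12), (290,83), (354,83) and (291,148), with stem tops at 109 mm. The spacer stands in the gap at (323,202). The top view shows no pucks left on the table, three spacers in the rack, and the bystanders it shows in place.

```bash
python3 -c "
from workcell import bot
print(bot.finish_job())"
```

```text
the job is handed in; nothing more can be done
None
```

The job is handed in, and the hand-in returned no verdict: the 16 mm spacer jammed on the bevels and went back to its rack pocket, the 12 mm spacer slid in freely and stands fully down in the gap, and all five pucks are seated in the carrier.

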